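# Load a stock bin through the swing gate of a feed lane

## Task

Stand the small cardboard stock bin on the open apron of the metal feed lane, low front first, and slide it along the lane floor (do not lift it over) through the swing gate until it is fully home against the rubber pad of the end stop. Press it home there with a push of about 10 N for a moment - less than 5 N at the stop does not seat it, more than 20 N crushes the cardboard - and leave it there with the gate fallen shut behind it. Do not tip the bin or disturb the other goods on the bench.

Things in the scene. Friction and masses are not known exactly. Their poses are not given: they have to be found in the camera images.
- bin_center (a point): centre (31 mm above its underside) of the small open cardboard stock bin: 80 mm long (its x), 62 wide (its y), about 0.4 kg, 3 mm walls, filled with small bottles below its rim. x points from the tall flat back to the low front (30 mm). Sides are 62 mm tall over the back 35 mm, then slope down to the front; grip it across its width at this point's height
- bin_front (a point): middle of the bin's low front face, 15 mm above its underside, 40 mm ahead (its +x) of the bin's centre
- bin_back (a point): middle of the bin's tall flat back face, 31 mm above its underside, 40 mm behind the bin's centre: the face to push on
- lane: fixed sheet-metal feed lane, 300 x 100 mm, floor 6 mm thick. Origin on the bench under the middle of the shut gate; bins travel along its x, y is left of travel. Apron from x = -115 mm, unwalled to -36; flared mouth, 46 mm high, to 0; then side walls 56 mm above the bench, 76 mm apart, open on top so that fingers can follow the bin in; cheeks narrow it from x = 105 to 67 mm apart at 145
- apron (a point): point on the apron's upper face, on the lane's centre line, 55 mm before the closed gate, 6 mm above the bench: a bin centred here, front towards the gate, stands clear of the gate by 15 mm
- stop: end stop: fixed steel bracket across the lane, 50 mm tall; origin on the lane floor, middle of its front face, 182 mm past the shut gate. On it sits a stiff rubber pad (56 mm wide, 40 tall), the face the bin meets, screwed out by an amount that differs each time and is not measured: its face is 161 to 175 mm past the gate and does not give. A bin home has its back 81 to 95 mm past the gate
- gate (a joint): swing gate: upright steel leaf across the lane, 71 mm long, 46 tall, hinged at the left wall (lane y = 38 mm) about a vertical axis. 0 rad = shut; grows as it is pushed inwards (lane +x), at most 1.53; it does not open towards the apron. A weak spring (0.015 N m shut, 0.03 open) swings it shut when nothing holds it
- gate_edge (a point): middle of the free edge of the gate leaf, 71 mm from its hinge, 31 mm above the bench
- big_bin: large open cardboard bin, 160 x 105 mm and 110 tall, full: leave it alone; origin at the centre of its underside
- shampoo: round bottle, 54 mm across, 160 tall: leave it alone; origin at the centre of its underside
- tonic: round bottle, 44 mm across, 130 tall: leave it alone; origin at the centre of its underside
- cream: squat jar, 64 mm across, 50 tall: leave it alone; origin at the centre of its underside
- tape: roll of tape lying flat, 80 mm across, 36 tall: leave it alone; origin at the centre of its underside
- carton: flat white carton, 60 x 100 mm, 45 tall: leave it alone; origin at the centre of its underside
- spray: round bottle, 48 mm across, 150 tall: leave it alone; origin at the centre of its underside
There are look-alikes about, which are no part of the job. What is shaped like the part that bears bin_center but purple or red is not meant.

How it is judged:
On the way, in this order (a step that is already met when the one before it is completed fails the run):
1. the bin, flat on the lane floor and low front first, stands in the gateway and holds the gate open (x of bin_front in the frame of lane between 0.03 and 0.08 m and x of bin_back in the frame of lane below 0 m and value of joint gate above 0.5 rad and z of bin_center in the frame of lane between 0.03 and 0.045 m), for 0.1 s.
2. the bin is pressed against the end stop with more than 5 N (contact force between bin and stop above 5 N and y of bin_front in the frame of lane between -0.012 and 0.012 m and y of bin_back in the frame of lane between -0.012 and 0.012 m and z of bin_center in the frame of lane below 0.042 m), for 0.15 s.
At the end, for the whole second after the job is handed in: The bin stands upright on the lane floor inside the lane, its low front within 4 mm of the pad of the end stop and both ends within 12 mm of the centre line, at rest and released, and the gate is shut (under 0.1 rad) (x of bin_front in the frame of pad between -0.004 and 0.004 m and y of bin_front in the frame of lane between -0.012 and 0.012 m and y of bin_back in the frame of lane between -0.012 and 0.012 m and z of bin_center in the frame of lane below 0.042 m and value of joint gate below 0.1 rad and angle between bin_center's own z axis and vertical below 0.08 rad and linear speed of bin below 0.01 m/s); the robot touches nothing.
It fails at once if the bin pressed against the end stop with more than 20 N (contact force between bin and stop above 20 N).
It fails at once if the bin tipped by more than 30 degrees (angle between bin_center's own z axis and vertical above 0.52 rad).
It fails at once if the bin lifted more than 15 mm off the lane floor while it is in or past the gateway (x of bin_front in the frame of lane between 0.02 and 0.2 m and z of bin_center in the frame of lane above 0.052 m and y of bin_front in the frame of lane between -0.06 and 0.06 m).
It fails at once if another item on the bench moved by more than 30 mm (distance of any of big_bin, shampoo, tonic, cream, tape, carton, spray from where it was at the start of the episode above 0.03 m).
It also fails if it takes over 56 s, if anything falls off the work surface, if the arm or the gripper's body presses on something with over 40 N, if the wrist force passes 120 N, or if a joint passes its speed limit or range.

## Robot

A 6-joint arm with a two-finger parallel gripper is mounted at the origin on the work surface. World frame = base frame: x ahead of the robot, y to its left, z up, the work surface at z = 0. Lengths are in m, angles in rad, forces in N, time in s.
With the tool pointing down it reaches from about 0.3 to 0.825 m from the base axis. Payload 5.4 kg.
Tool frame: the origin (TCP) lies at the very end of the fingers, on their centre line; the grasp point (between the pads) lies 19 mm behind it; z points along the fingers, y is the line along which they close (so a half turn about z gives the same grasp; the last joint's range is limited). The gripper opens to 92 mm and grips with 3 to 60 N. Pads are 20 mm wide; open, the fingers measure 128 mm over their backs; the gripper's body (75 mm by 189 mm) begins 69 mm behind the grasp point.
Start: joints at [1.129, 0.158, 1.597, -0, 1.386, -0.21], TCP at [0.132, 0.56, 0.215] pointing down, gripper open.
Joint ranges: [-2.91, 2.91], [-0.94, 2.29], [0.18, 2.7], [-1.29, 4.43], [0.17, 2.64], [-3, 3]. Speed limits (rad/s): [2.57, 2.57, 3.14, 3.14, 3.14, 3.14].

## Interface

Orientations are given as a rotation vector (axis times angle).
In Python, from workcell import bot gives the robot as it stands. Calls block until the motion is done:
- bot.goto(position, orientation): joint-space move of the TCP to a pose.
- bot.line_to(position, rot=None, max_speed=0.15): straight line of the TCP; rot=None keeps the orientation; max_speed is the mean speed in m/s.
- bot.set_joints(angles): joint-space move.
- bot.set_gripper(opening, newtons=None): opening from 0.0 (shut) to 1.0 (fully open); newtons is the grip in N (None keeps the last); returns when the fingers have stopped.
- bot.hold(seconds).
- bot.inverse_kinematics(position, orientation): joint angles nearest the present ones, or None.
- bot.read_camera(name): name is "scene" or "side" or "wrist"; returns a dict with "pixels" (480x640x3 uint8, blue, green, red), "fx", "fy", "cx", "cy" (pixels), "R" (3x3) and "t" (3): a world point X has camera coordinates R X + t. Camera axes: x right, y down, z forward; pixel columns grow to the right and rows downward; lengths in m; the calibration is good to about 2 mm. A picture is of the moment at which its call begins. There is no depth.
A pose or a line that the arm cannot do raises bot.MotionError and nothing moves.
- bot.job_done(): hands the job in; it is judged then, once.
Readings, each from a call of its own:
- bot.current_clock(): time.
- bot.current_joints(): joint angles.
- bot.current_joint_vel(): joint speeds.
- bot.current_effort(): joint torques, N m.
- bot.current_ee_pos(): TCP position.
- bot.current_tool_rot(): TCP orientation.
- bot.current_contact_force(): force on the tool from outside, world axes, zero at the start.
- bot.current_ft_torque(): the same for the moment, N m.
- bot.current_opening(): opening from 0.0 (shut) to 1.0 (fully open).
- bot.current_grip_force(): force on a finger pad.
Only numpy, scipy, OpenCV 4.12 (cv2) and the standard library are available. Lean on these libraries where they do the work, as an engineer would, in place of code of your own. Each camera call takes 0.05 s, during which the arm holds its last target. There are 200 camera calls.

## Working session

There is one attempt and no reset: what is moved stays moved. The work goes in short steps, each a Python script; the robot and the scene stay as the last script left them, time stands still between calls to the robot, and variables do not carry over. Pictures are saved under pics/ and viewed, at most 11 in all, crops included, and the job is handed in when it is done.

```bash
mkdir -p pics
python3 - <<'E'
from workcell import bot
import cv2,numpy as np
for n in("scene","side","wrist"):
    c=bot.read_camera(n); cv2.imwrite(f"pics/{n}0.png",c["pixels"])
    print(n,c["fx"],c["cx"],c["cy"],np.round(c["R"],3).tolist(),np.round(c["t"],3), (-c["R"].T@c["t"]).round(3))
print(bot.current_clock(),bot.current_tool_rot())
E
```

```text
scene 511.90482353577056 318.2199853655299 237.23889028247152 [[-0.25, 0.968, 0.001], [0.817, 0.212, -0.537], [-0.52, -0.134, -0.844]] [ 0.16  -0.426  1.448] [1.141 0.129 0.992]
side 479.0219704978214 317.0377826392849 237.33879969164235 [[0.95, -0.312, 0.006], [-0.171, -0.537, -0.826], [0.261, 0.784, -0.564]] [-0.525  0.154  1.02 ] [ 0.259 -0.88   0.706]
wrist 358.3319643114393 327.1569639034924 237.43238498222547 [[0.229, 0.973, -0.003], [0.94, -0.22, 0.261], [0.253, -0.062, -0.965]] [-0.574 -0.03   0.392] [0.061 0.576 0.384]
0.15 [-3.63224939e-01 -3.12005922e+00  2.19605233e-03]
```

View pics/scene0.png

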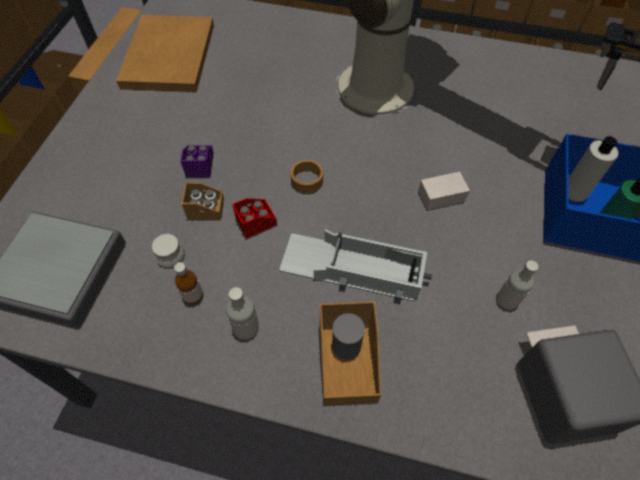

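View pics/side0.png

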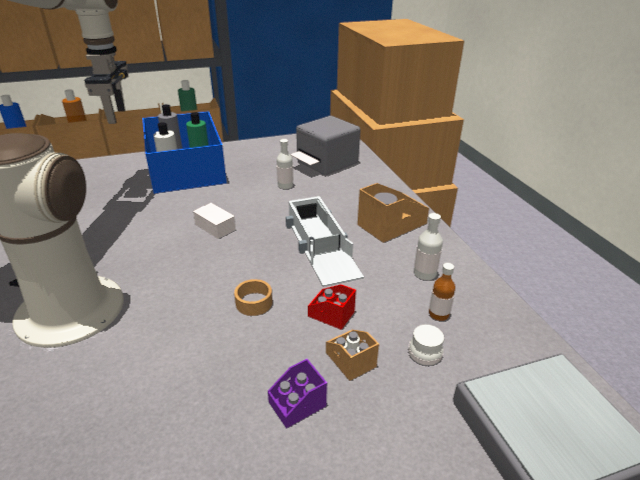

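The scene view shows the cardboard bin near (203,202), between the purple and red look-alikes. The lane runs from the apron at (285,255) to the stop at (425,275). In the side view the bin is at (353,353) and the apron's end at (340,275). I'll zoom in on both.

Run:
```python
import cv2
a=cv2.imread("pics/scene0.png")[170:310,170:440]; b=cv2.imread("pics/side0.png")[190:390,270:400]
cv2.imwrite("pics/c1.png",cv2.resize(a,None,fx=2.96,fy=2.96,interpolation=3)[:600,:800])
cv2.imwrite("pics/c2.png",cv2.resize(b,None,fx=3,fy=3,interpolation=3))
```

```text
(no output)
```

View pics/c1.png

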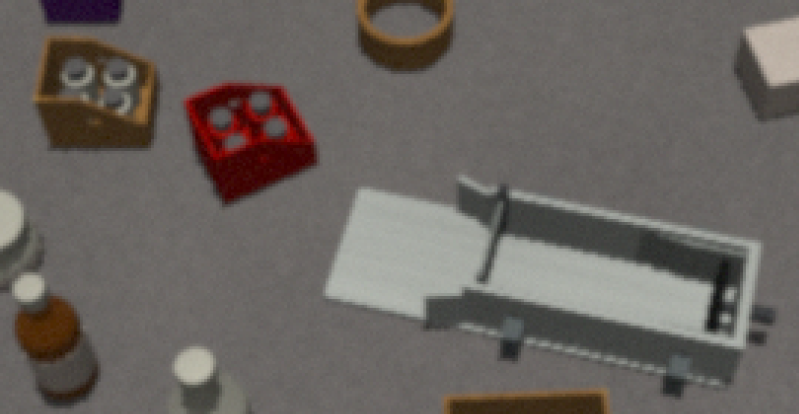

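View pics/c2.png

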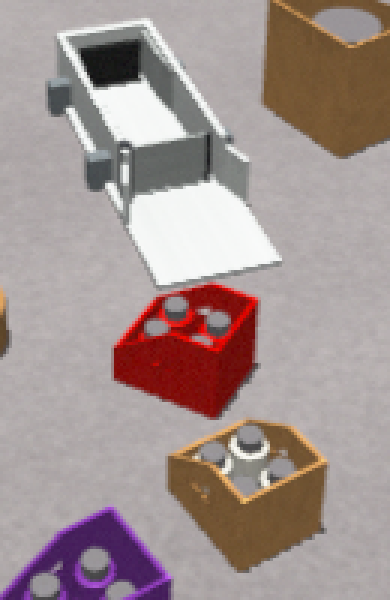

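The crops show that the bin's low front faces scene-right (+y). Its near bottom edge runs (50,148) to (153,148) in c1. The apron's outer corners are at (360,188) and (325,297), and the far wall's top corners at (760,240) and (742,350). In c2 the apron corners are at (160,288) and (283,263), and the bin's bottom corners at (240,570) and (322,530).

```bash
cat > h.py <<'E'
from workcell import bot
import numpy as np, cv2
from scipy.spatial.transform import Rotation as Rot
def plane(c,uv,z):
    C=-c["R"].T@c["t"]; d=c["R"].T@np.array([(uv[0]-c["cx"])/c["fx"],(uv[1]-c["cy"])/c["fy"],1.]); return C+d*(z-C[2])/d[2]
E
python3 - <<'E'
from h import *
s=bot.read_camera("scene"); d=bot.read_camera("side")
S=lambda u,v,z:plane(s,(u/2.96+170,v/2.96+170),z)[:2].round(4)
D=lambda u,v,z:plane(d,(u/3+270,v/3+190),z)[:2].round(4)
print("bin bottom",S(50,148,0),S(153,148,0),"back top",S(50,40,.062),S(38,100,.062),"side: bot",D(240,570,0),D(322,530,0),"top back",D(245,500,.062),D(325,460,.062))
print("apron",S(360,188,.006),S(325,297,.006),D(160,288,.006),D(283,263,.006))
print("end",S(760,240,.056),S(742,350,.056),D(57,32,.056),D(150,20,.056))
print("purple bottom",S(47,22,0),S(120,22,0),"red",S(188,100,.03),S(225,200,0),S(318,160,0),S(222,85,.06))
print("gate top",S(505,188,.052),S(483,280,.03), D(127,145,.052),D(212,132,.052))
E
```

```text
bin bottom [ 0.5602 -0.3391] [ 0.5398 -0.2601] back top [ 0.5013 -0.349 ] [ 0.5576 -0.3357] side: bot [ 0.499  -0.3548] [ 0.5591 -0.3417] top back [ 0.4991 -0.3548] [ 0.5564 -0.3405]
apron [ 0.5385 -0.0894] [ 0.6375 -0.0878] [ 0.5356 -0.0965] [ 0.6353 -0.0972]
end [0.5397 0.2129] [0.6308 0.2133] [0.5422 0.2137] [0.6292 0.2092]
purple bottom [ 0.4414 -0.3906] [ 0.4261 -0.3314] red [ 0.508  -0.2376] [ 0.5718 -0.189 ] [ 0.5179 -0.1301] [ 0.5077 -0.2058]
gate top [0.5398 0.0245] [0.6074 0.0247] [0.5493 0.0282] [0.6211 0.0251]
```

```bash
cat >> h.py <<'E'
def down(yaw): # tool z down, tool y at world angle yaw (mod pi)
    y=np.array([np.cos(yaw),np.sin(yaw),0]); z=np.array([0,0,-1.]); x=np.cross(y,z)
    return Rot.from_matrix(np.c_[x,y,z]).as_rotvec()
E
python3 - <<'E'
from h import *
s=bot.read_camera("scene")
print("big",[plane(s,p,.11)[:2].round(3) for p in((321,306),(375,304))],"shampoo top",plane(s,(237,295),.16)[:2].round(3))
cen=[0.520,-0.308]
q=bot.current_joints(); print(q, bot.current_contact_force())
for yaw in (14,194):
    r=down(np.radians(yaw)); print(yaw,bot.inverse_kinematics([*cen,.012],r))
for yaw in (0,180,90,-90):
    r=down(np.radians(yaw)); print(yaw,bot.inverse_kinematics([.586,-.032,.018],r),bot.inverse_kinematics([.586,.12,.02],r))
E
```

```text
big [array([0.744, 0.032]), array([0.715, 0.13 ])] shampoo top [ 0.784 -0.114]
[ 1.12889736e+00  1.58605789e-01  1.59740300e+00  6.87070591e-06
  1.38623057e+00 -2.10107055e-01] [ 0.89555719 -0.09932633 -0.44376089]
14 [-0.73445731  0.4636715   1.64972316  0.          1.02819799 -0.97880341]
194 [-7.34457310e-01  4.63671504e-01  1.64972316e+00 -8.88178420e-16
  1.02819799e+00  2.16278925e+00]
0 [-2.60305086e-01  4.16263397e-01  1.70139455e+00 -4.44089210e-16
  1.02393471e+00 -2.60305086e-01] [ 1.70645483e-04  4.37757704e-01  1.66698002e+00 -4.44089210e-16
  1.03685493e+00  1.70645483e-04]
180 [-0.26030509  0.4162634   1.70139455  0.          1.02393471  2.88128757] None
90 [-2.60305086e-01  4.16263397e-01  1.70139455e+00 -4.44089210e-16
  1.02393471e+00 -1.83110141e+00] [ 1.70645483e-04  4.37757704e-01  1.66698002e+00 -4.44089210e-16
  1.03685493e+00 -1.57062568e+00]
-90 [-2.60305086e-01  4.16263397e-01  1.70139455e+00 -4.44089210e-16
  1.02393471e+00  1.31049124e+00] [ 1.70645483e-04  4.37757704e-01  1.66698002e+00 -4.44089210e-16
  1.03685493e+00  1.57096697e+00]
```

Run:
```python
from h import *
bot.goto([.520,-.308,.2],down(np.radians(14)))
c=bot.read_camera("wrist"); cv2.imwrite("pics/w1.png",c["pixels"])
print(bot.current_clock(),bot.current_ee_pos(),(-c["R"].T@c["t"]).round(3))
```

```text
3.6667 [ 0.52033193 -0.30738112  0.20002738] [ 0.502 -0.237  0.371]
```

View pics/w1.png

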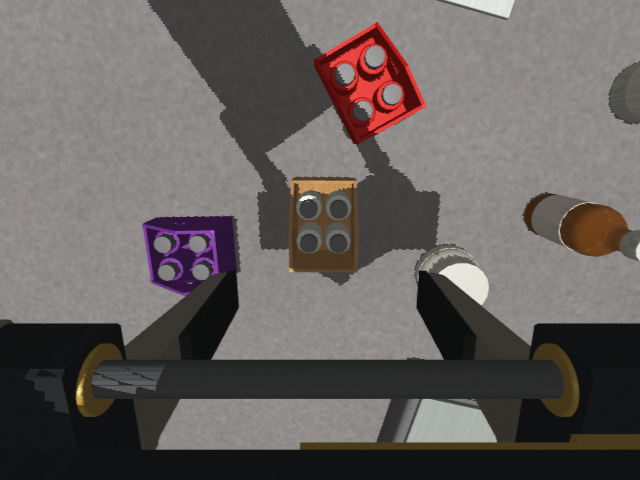

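The wrist view shows the bin square to the gripper. Its back top edge runs (290,271) to (357,272), and its front bottom edge (291,179) to (357,178). The purple bin and the cream jar are clear of the finger paths.

Run:
```python
from h import *
c=bot.read_camera("wrist")
bl,br=[plane(c,p,.062)[:2] for p in((290,271),(357,272))]; fl,fr=[plane(c,p,.0)[:2] for p in((291,178),(357,177))]
b=(bl+br)/2;f=(fl+fr)/2; d=f-b
print(b,f,np.linalg.norm(d),np.linalg.norm(br-bl),np.degrees(np.arctan2(*d[::-1])),"edge",np.degrees(np.arctan2(*(br-bl)[::-1])))
cen=(b+f)/2; ang=np.arctan2(d[1],d[0]); print(cen)
r=down(ang-np.pi/2)
bot.goto([*cen,.1],r)
bot.line_to([*cen,.013])
f0=bot.current_contact_force()
bot.set_gripper(0.0,12)
print(f0,bot.current_opening(),bot.current_grip_force(),bot.current_ee_pos())
bot.line_to([*cen,.12])
print(bot.current_opening(),bot.current_grip_force(),bot.current_contact_force()-f0,bot.current_clock())
w=bot.read_camera("wrist"); cv2.imwrite("pics/w2.png",w["pixels"])
```

```text
[ 0.52749216 -0.34986756] [ 0.50827569 -0.27305796] 0.07917694045464756 0.061369209815754125 104.0461217280871 edge 13.20536851260146
[ 0.51788393 -0.31146276]
[ 0.34761139 -1.40593449 -0.12582474] 0.6690756628916947 11.991163613274693 [ 0.51795255 -0.31165711  0.01338813]
0.6758800545570812 11.990887150168419 [-0.52732025  1.62702192 -3.95951267] 6.3583
```

View pics/w2.png

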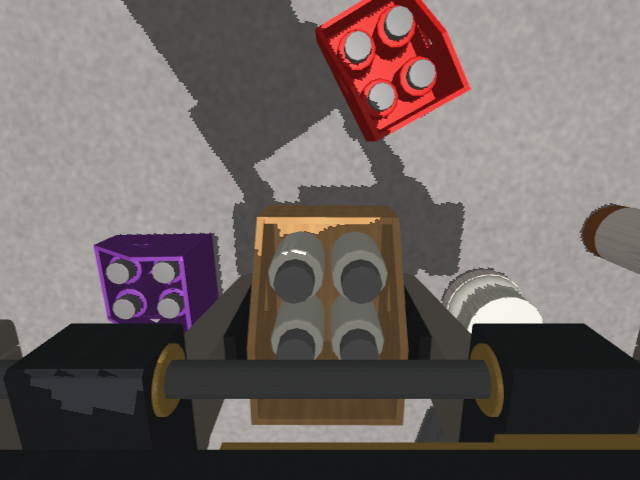

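The bin is held square. Next I carry it to above the apron's approach and look at the lane closely.

Run:
```python
from h import *
p=bot.current_ee_pos(); bot.line_to([p[0],p[1],.2],max_speed=.25)
bot.goto([.586,-.09,.2],down(0.0))
w=bot.read_camera("wrist"); cv2.imwrite("pics/w3.png",w["pixels"]); print(bot.current_clock(),bot.current_opening(),(-w["R"].T@w["t"]).round(3))
```

```text
7.8417 0.6785497584964734 [ 0.585 -0.018  0.369]
```

View pics/w3.png

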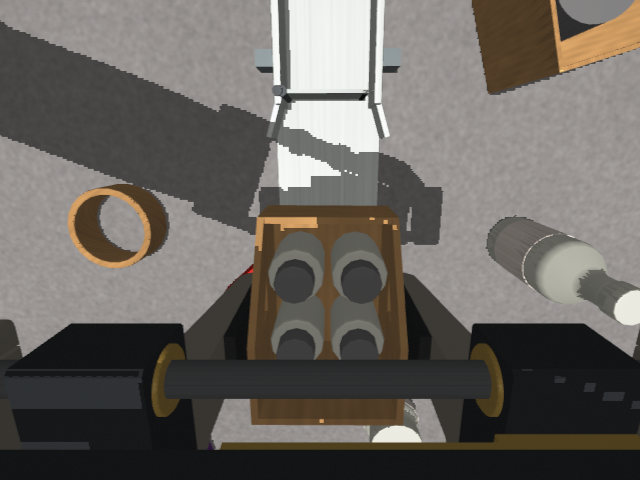

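The wrist view shows the apron edges at (278,175) and (379,175), the gate's top edge on about row 93 and its foot on about row 100, and the wall tops at (272,0) and (384,0).

Run:
```python
from h import *
w=bot.read_camera("wrist"); P=lambda u,v,z:plane(w,(u,v),z)[:2].round(4)
print("apron",P(278,175,.006),P(379,175,.006),"gate top",P(325,93,.052),"foot",P(325,100,.006),"wall",P(272,2,.056),P(384,2,.056),P(272,95,.056),P(384,95,.056))
```

```text
apron [ 0.5358 -0.0519] [ 0.6371 -0.0519] gate top [0.5834 0.0195] foot [0.5831 0.0187] wall [0.5427 0.0844] [0.6289 0.0844] [0.54   0.0175] [0.6317 0.0174]
```

Run:
```python
from h import *
x,y=.586,-.037
bot.line_to([x,y,.05],max_speed=.2); f0=bot.current_contact_force()
bot.line_to([x,y,.0195],max_speed=.05); print("dF",bot.current_contact_force()-f0)
bot.set_gripper(1.0); bot.line_to([x,y,.12],max_speed=.2)
w=bot.read_camera("wrist"); cv2.imwrite("pics/w4.png",w["pixels"])
bot.line_to([x,-.11,.12],max_speed=.2); bot.set_gripper(0,20)
w=bot.read_camera("wrist"); cv2.imwrite("pics/w5.png",w["pixels"])
print(bot.current_clock(),bot.current_opening())
```

```text
dF [-0.47148456  0.87105299 -0.63706449]
12.8167 0.005116824008207352
```

View pics/w5.png

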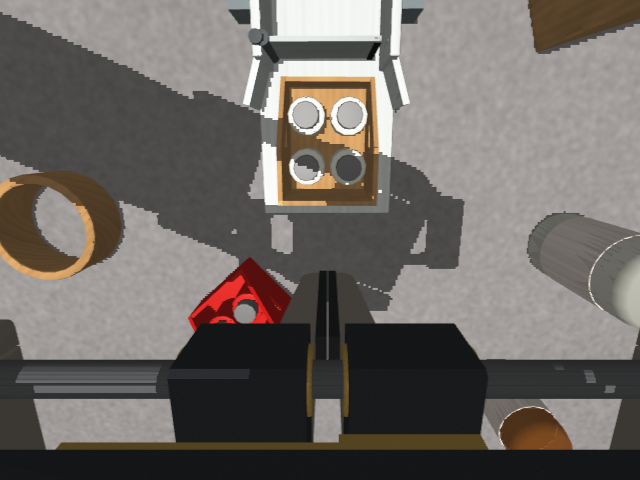

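The bin stands straight on the apron, spanning (278–376, 78–208). The gate is shut at row 45, and the closed fingertips at (328,272) are clear behind it. Now I push.

Run:
```python
from h import *
x=.586
bot.line_to([x,-.106,.12]); bot.line_to([x,-.106,.021],max_speed=.15); bot.hold(.2)
f0=bot.current_contact_force(); print("f0",f0,bot.current_clock())
log=[]
for y in np.arange(-.098,-.0205,.004):
    bot.line_to([x,y,.021],max_speed=.05); f=bot.current_contact_force()-f0; log.append((round(float(bot.current_ee_pos()[1]),4),*f.round(1)))
    if abs(f[1])>9: print("STOP");break
print(*log[::2],sep="\n"); bot.hold(.3)
s=bot.read_camera("wrist"); cv2.imwrite("pics/w6.png",s["pixels"]); print(bot.current_clock(),bot.current_ee_pos())
```

```text
f0 [-0.79029339  0.39028911 -0.49051433] 14.075
(-0.0975, np.float64(0.5), np.float64(-1.1), np.float64(-0.1))
(-0.0898, np.float64(0.7), np.float64(-0.6), np.float64(0.4))
(-0.0818, np.float64(-0.4), np.float64(-0.7), np.float64(1.3))
(-0.0736, np.float64(1.9), np.float64(-1.9), np.float64(1.2))
(-0.0663, np.float64(2.0), np.float64(-4.4), np.float64(0.6))
(-0.0583, np.float64(2.2), np.float64(-5.9), np.float64(1.1))
(-0.0497, np.float64(1.8), np.float64(-2.6), np.float64(0.9))
(-0.0416, np.float64(2.5), np.float64(-0.9), np.float64(1.2))
(-0.0335, np.float64(0.8), np.float64(-1.5), np.float64(0.3))
(-0.0255, np.float64(1.6), np.float64(-0.4), np.float64(0.1))
19.4833 [ 0.58568863 -0.02178494  0.02076868]
```

View pics/w6.png

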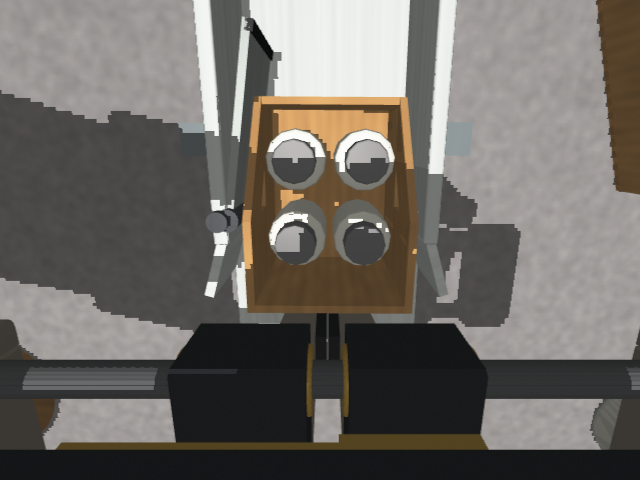

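The gate is held wide open along the bin's left side, with its free edge at (262,40). The bin is straight in the gateway. I continue to the stop with force checks.

Run:
```python
from h import *
x=.586; f0=np.array([-.79,.39,-.49]); log=[]
def fy(n=3):
    v=[]
    for _ in range(n): v.append(bot.current_contact_force()[1]-f0[1]); bot.hold(.02)
    return -np.mean(v)
ok=True
for y in np.arange(-.016,.0861,.006):
    bot.line_to([x,y,.021],max_speed=.05); F=fy(1); log.append((round(float(y),4),round(F,1)))
    if F>10: ok=False; print("early");break
print(log,bot.current_clock()); log=[]
y=float(y)
while ok and y<.125:
    base=np.median([l[1] for l in log[-12:-3]]) if len(log)>6 else 2.
    y+=.0005; bot.line_to([x,y,.021],max_speed=.02); F=fy(); log.append((round(y,4),round(float(F),1)))
    if F-base>9: break
print(log,base); bot.hold(.4); print(fy(5),bot.current_ee_pos(),bot.current_clock())
```

```text
[(-0.016, np.float64(0.6)), (-0.01, np.float64(0.2)), (-0.004, np.float64(0.0)), (0.002, np.float64(0.4)), (0.008, np.float64(0.1)), (0.014, np.float64(-0.5)), (0.02, np.float64(0.5)), (0.026, np.float64(0.3)), (0.032, np.float64(1.5)), (0.038, np.float64(0.5)), (0.044, np.float64(0.9)), (0.05, np.float64(0.3)), (0.056, np.float64(-0.7)), (0.062, np.float64(0.5)), (0.068, np.float64(1.5)), (0.074, np.float64(2.2)), (0.08, np.float64(1.7)), (0.086, np.float64(1.9))] 24.5833
[(0.0865, 3.2), (0.087, 4.4), (0.0875, 5.5), (0.088, 5.2), (0.0885, 4.7), (0.089, 5.4), (0.0895, 4.9), (0.09, 5.1), (0.0905, 4.6), (0.091, 4.6), (0.0915, 5.1), (0.092, 4.8), (0.0925, 4.6), (0.093, 5.9), (0.0935, 4.9), (0.094, 5.2), (0.0945, 5.6), (0.095, 5.4), (0.0955, 5.5), (0.096, 7.3), (0.0965, 8.9), (0.097, 10.2), (0.0975, 12.0), (0.098, 13.6), (0.0985, 15.1)] 5.5
14.771478672160379 [0.58527185 0.09587992 0.02117758] 32.5667
```

Run:
```python
from h import *
p=bot.current_ee_pos()
bot.line_to([.586,.092,.021],max_speed=.02); bot.line_to([.586,.092,.2],max_speed=.12)
bot.line_to([.586,.03,.22],max_speed=.2); bot.hold(.5)
w=bot.read_camera("wrist"); cv2.imwrite("pics/w7.png",w["pixels"]); print(bot.current_clock())
```

```text
35.7083
```

View pics/w7.png

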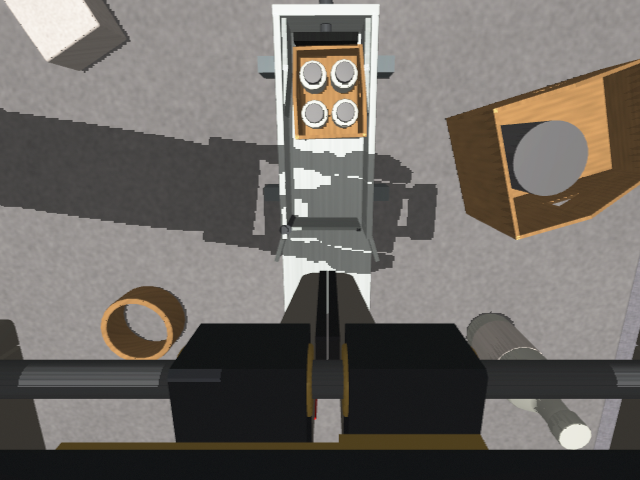

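The bin sits at the stop (292–367, 45–138) and the gate is shut at row 225. I'll check the gap to the pad in a crop.

Run:
```python
from h import *
w=bot.read_camera("wrist"); cv2.imwrite("pics/c3.png",cv2.resize(w["pixels"][0:150,260:400],None,fx=4,fy=4,interpolation=0))
P=lambda u,v,z:plane(w,(u,v),z)[:2].round(4)
for v in(30,34,38,42,46): print(v,P(327,v,.036)[1],P(327,v,.046)[1],P(327,v,.056)[1])
print(P(298,138,.068),P(367,137,.068),P(293,46,.036),P(362,45,.036))
```

```text
30 0.1976 0.1949 0.1922
34 0.1944 0.1918 0.1892
38 0.1912 0.1887 0.1862
42 0.188 0.1856 0.1832
46 0.1847 0.1824 0.1801
[0.5606 0.1051] [0.6205 0.106 ] [0.5552 0.1847] [0.617  0.1856]
```

View pics/c3.png

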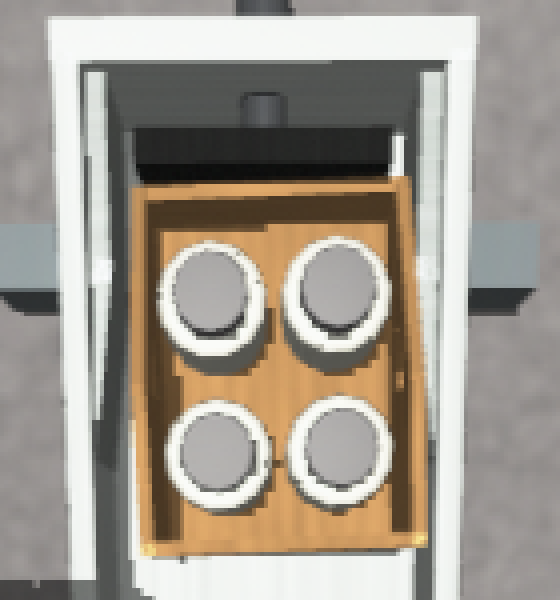

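The right front corner is against the pad and the bin is yawed by about 3°. The gate doesn't interfere here, so I press once more, slightly left of centre. This squares the bin up and makes sure it is seated.

Run:
```python
from h import *
x=.577
bot.line_to([x,.088,.15],max_speed=.25); bot.line_to([x,.088,.021],max_speed=.15); bot.hold(.2)
f0=bot.current_contact_force()[1]; log=[]; y=.0905
def fy(n=3):
    v=[]
    for _ in range(n): v.append(bot.current_contact_force()[1]-f0); bot.hold(.015)
    return -np.mean(v)
bot.line_to([x,y,.021],max_speed=.03)
while y<.108 and bot.current_clock()<48:
    y+=.0006; bot.line_to([x,y,.021],max_speed=.03); F=fy(); log.append((round(y,4),round(float(F),1)))
    if F>14.8: break
bot.hold(.3); print(log,fy(),bot.current_ee_pos(),bot.current_clock())
bot.line_to([x,.092,.021],max_speed=.03); bot.line_to([x,.092,.15],max_speed=.15)
bot.line_to([.586,.03,.22],max_speed=.25)
w=bot.read_camera("wrist"); P=lambda u,v,z:plane(w,(u,v),z)[:2].round(4)
hsv=cv2.cvtColor(w["pixels"],cv2.COLOR_BGR2HSV)[20:160,280:380]
m=cv2.inRange(hsv,(8,90,60),(25,255,255)); pts=cv2.findNonZero(m); r=cv2.minAreaRect(pts); b=cv2.boundingRect(pts); print(b,r,bot.current_clock())
r0=cv2.boxPoints(r)+[280,20]; print(r0)
```

```text
[(0.0911, 0.8), (0.0917, 0.3), (0.0923, 0.2), (0.0929, -0.2), (0.0935, 0.3), (0.0941, 0.4), (0.0947, 0.3), (0.0953, 1.9), (0.0959, 5.2), (0.0965, 6.8), (0.0971, 9.0), (0.0977, 10.3), (0.0983, 12.2), (0.0989, 13.6), (0.0995, 15.8)] 15.506441207909086 [0.5756353  0.09628949 0.0210471 ] 42.5833
(12, 24, 75, 95) ((49.01498794555664, 70.83901977539062), (93.34225463867188, 73.91677856445312), 88.97696685791016) 44.5667
[[291.22920609  44.83519745]
 [365.13420105  43.51546478]
 [366.80076599 136.8428421 ]
 [292.89577484 138.16257477]]
```

```bash
python3 -c "
from workcell import bot
print(bot.job_done())"
```

```text
the job is handed in; nothing more can be done
None
```

The bin went low front first along the lane floor and through the gate, was pressed home on the end stop (about 15 N at the finger, an estimated 10 N at the pad after friction), and was left there with the gate shut behind it; the job is handed in at about 45 s with no verdict returned.

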